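# Show the parts box's contents and lock it

## Robot

A 6-joint arm with a two-finger parallel gripper is mounted at the origin on the work surface. World frame = base frame: x ahead of the robot, y to its left, z up, the work surface at z = 0. Lengths are in mm, angles in rad, forces in N, time in s.
With the tool pointing down it reaches from about 350 to 775 mm from the base axis. Payload 7.3 kg.
Tool frame: the origin (TCP) lies midway between the tips of the shut fingers; the grasp point (between the pads) lies 19 mm behind it (bot.tcp_to_grasp is the distance from the TCP to the grasp point, in mm); z points along the fingers, y is the line along which they close (so a half turn about z gives the same grasp; the last joint's range is limited). The gripper opens to 92 mm and grips with 3 to 60 N. Pads are 19 mm wide; open, the fingers measure 130 mm over their backs; the gripper's body (75 mm by 190 mm) begins 47 mm behind the grasp point.
Start: joints at [1.079, 0.342, 1.524, -0, 1.275, -0.146], TCP at [177.935, 493.947, 226.741] pointing down, gripper open.
Joint ranges: [-2.53, 2.53], [-0.77, 2.02], [0.04, 2.7], [-1, 4.14], [0.28, 2.66], [-3.11, 3.11]. Speed limits (rad/s): [2.57, 2.57, 3.14, 3.14, 3.14, 3.14].

## Interface

Orientations are given as [roll, pitch, yaw] about the fixed x, y, z axes, in that order (R = Rz(yaw) Ry(pitch) Rx(roll)).
In Python, from plant import bot, viewer gives the robot as it stands. The module is installed in compiled form; this text tells all that it offers.
- The arm moves only by the shell command python3 -m handwheel 'ROWS'. ROWS is text: rows parted by semicolons, each of 7 numbers parted by spaces: the shift along the tool's x, y, z scaled (see below), then the turn, a rotation vector about the tool's x, y, z scaled (see below), then the opening, from -1 (shut) to 1 (fully open), so that 0 is half open. In form: tx ty tz rx ry rz gripper; .... A call has 1 to 8 rows; each row is the pose to reach, as a shift and turn from the pose commanded when the call began, along the tool's axes at that moment, turning the shorter way round; what a row does not reach only later rows make up. The controller multiplies each number of a shift by 10 cm and each number of a turn by pi rad. A row lasts 1/12 s, in which the tool goes at most 41.7 mm and 7.16 degrees, less where a joint would pass 70% of its speed; a pose out of reach is approached as far as the arm can. A call with a number of a shift or a turn outside -1 to 1 is refused whole. A call with a gripper value outside its range is refused whole. The fingers move at their own pace and stop on an object; the grip force is fixed at half the most. Time passes only in rows, so rows that repeat a pose let the fingers close. It gives the time, the measured TCP pose, the force, the opening and the grip force at its end, in the units of the state.
- bot.get_obs(): the state, without advancing time (a new reading comes with each control period).
- viewer.capture(name): name is "scene" or "top" or "wrist"; returns a dict with "frame" (420x560x3 uint8, red, green, blue), "fov_y" (degrees; the focal length in pixels is half the picture's height over the tangent of half this angle, whatever the lens; pixels are square), "cx", "cy" (the principal point, pixels), "T" (4x4, takes a point from camera to world coordinates). Camera axes: x right, y down, z forward; pixel columns grow to the right and rows downward; lengths in mm; the calibration is good to about 2 mm. A picture is of the moment at which its call begins. There is no depth.
- bot.close_job(): hands the job in; it is judged then, once.
Trained networks look in a picture, given as the dict that the camera call returned (one of the last four; its "shot" number tells which), for a name from the list of things; names that differ only in an ending like _2 or _b are one class to them, and where a whole thing is asked for, a point or a joint stands for the part that bears it (a point fixed in the world has none). Each returns a list of dicts, best first, with "score" (0 to 1); they miss things now and then, are a little off and sometimes report something else, mostly with a low value. They report only what shows in the picture. A call takes as long as a camera call.
- viewer.recognise(target, picture): "centre" ([column, row] in pixels, amid what is visible of it).
- viewer.cut_out(target, picture): "pixels" (420x560 bool, what is visible of it) and "centre" ([column, row] in pixels, amid what is visible of it).
The state is a dict: "time": time; "joint_positions": joint angles; "dq": joint speeds; "tau": joint torques, N m; "tool_pos": TCP position; "tcp_rot": TCP orientation; "contact_force": force on the tool from outside, world axes, zero at the start; "moment": the same for the moment, N m; "grip_width": finger opening in mm; "finger_force": force on a finger pad.
Only numpy, scipy, OpenCV 4.12 (cv2) and the standard library are available. Lean on these libraries where they do the work, as an engineer would, in place of code of your own. Each camera call takes 0.05 s, during which the arm holds its last target. There are 200 camera calls.

## Task

Show the inside of the steel parts box to the stock camera: press the lever at its front down until the lid stands fully open, keep it there for about two seconds, then ease the lever up so that the lid comes down slowly all the way and never drops. Once the lid is shut, push the arm of the cam lock a quarter turn, over the lid, until it meets its stop. Move the lid only by its lever, pick nothing up and leave everything else on the shelf where it stands.

Things in the scene. Friction and masses are not known exactly. Their poses are not given: they have to be found in the camera images.
- parts_box: Bare steel parts box screwed to the grey shelf, 140 (x) x 190 (y) x 80 mm high. Origin: centre of its underside on the shelf. Its x axis points from its front (lever side, towards the robot) to its back, y to its left, z up. The right part of its top (box y -95 to +43 mm) is the hinged lid; the strip at the left (box y +45 to +95) is a fixed deck that carries the cam lock. Lid and deck tops are level, 80 mm above the shelf. It stands turned up to about 0.3 rad.
- lid (a joint): Hinge of the lid (rad) along the box's back edge: 0 shut, 1.1 fully open at its stop, front edge swung up. It moves with the lever, 2.2 times its angle, by an inner link. The lid's weight (about 0.3 kg) pushes lever and lid back: let go, it slams shut within half a second.
- lid_edge (a point): Middle of the front edge of the lid's top. The lid is a flat steel panel 144 x 138 x 4 mm; its hinge line is 144 mm behind this edge, 78 mm above the shelf.
- lever (a joint): Angle of the press lever (rad): 0 up at rest (lid shut, nose 0.25 rad above level), 0.5 fully down at its stop (lid open, nose 0.25 rad below level). Takes about 5 to 9 N on the pad.
- lever_pad (a point): Middle of the upper face of the lever's pad, a steel plate 36 mm (along the lever) x 50 mm across x 8 mm thick, in front of the box, 83 mm from its front face at rest (box x -153, y -25). About 68 mm above the shelf at rest, about 31 mm with the lever fully down; it moves nearly straight down. The pad tilts with the lever, so a blunt fingertip touches it a few mm higher than this point: watch the lid to see when it is fully open.
- lever_pivot (a point): Axis of the lever, 12 mm in front of the box's front face, 45 mm above the shelf; the pad is 75 mm from it.
- cam (a joint): Angle of the cam lock's arm (rad) about the vertical, counter-clockwise from above: 0 the arm points to the front of the box (-x of the box), unlocked; 1.57 it points to the box's right (-y) over the lid, at its stop, locked. It starts between -0.45 and 0.1, turns stiffly with about 1 N at its end and stays where it is left.
- cam_axis (a point): Point on the cam lock's vertical axis half-way up its arm, 93 mm above the shelf. The arm is a steel bar 10 mm wide and 14 mm tall (86 to 100 mm above the shelf, so its underside is 6 mm above lid and deck), reaching 60 mm out from the axis; round barrel 26 mm across, 102 mm above the shelf at its top.
- cam_tip (a point): End of the cam lock's arm, half-way up, 60 mm from the axis.
- mallet: Nylon-faced mallet lying on the shelf, left of the box: 22 mm thick handle 190 mm long, head 86 mm wide and 36 mm thick. Origin under the handle's head end. Leave alone.
- anvil: Square steel bench anvil, 70 x 70 x 30 mm, origin under its centre. Leave alone.
- post_a: Brass binding post standing on the shelf left of the lever, 22 mm across, 40 mm tall, origin under its centre. Leave alone.
- post_b: Brass binding post standing on the shelf right of the lever, same size. Leave alone.
- cover: Round chrome machine cover plate lying flat, 60 mm across, 8 mm thick, origin under its centre. Leave alone.
- jar: Small jar with a black cap, 50 mm across, 60 mm tall, origin under its centre. Leave alone.
- cup: Small steel cup, 56 mm across, 50 mm tall, origin under its centre. Leave alone.

How it is judged (in metres and radians):
On the way, in this order (a step that is already met when the one before it is completed fails the run):
1. the lid stands fully open for 1.5 s (value of joint lid above 1 rad), for 1.5 s.
2. the lid is shut again, the lock still open (value of joint lid below 0.04 rad and value of joint cam below 0.7 rad), for 0.2 s.
At the end, for the whole second after the job is handed in: The lid is shut (below 0.04 rad) and the cam lock's arm lies over it, within 0.17 rad of its stop (value of joint lid below 0.04 rad and value of joint cam above 1.4 rad); the robot touches nothing.
It fails at once if the lid drops: it falls faster than 2 rad/s (velocity of joint lid below -2 rad/s).
It fails at once if the raised lid is pushed by hand instead of by its lever (over 2 N) (value of joint lid above 0.1 rad and contact force between the fingers and lid above 2 N).
It fails at once if the cam lock is turned while the lid is up (value of joint lid above 0.1 rad and value of joint cam above 0.7 rad).
It fails at once if a bystander is shifted by more than 15 mm, lifted or knocked over (distance of any of mallet, anvil, post_a, post_b, cover, jar, cup from where it was at the start of the episode above 0.015 m or angle between any of post_a, post_b, jar, cup's own z axis and vertical above 0.5 rad).
It also fails if it takes over 67 s, if anything falls off the work surface, if the arm or the gripper's body presses on something with over 40 N, if the wrist force passes 120 N, or if a joint passes its speed limit or range.

## Working session

There is one attempt and no reset: what is moved stays moved. The work goes in short steps, Python scripts to look and compute and a shell command to move; the robot and the scene stay as the last step left them, time stands still between calls to the robot, and variables do not carry over. Pictures are saved under pics/ and viewed, at most 10 in all, crops included, and the job is handed in when it is done.

```bash
mkdir -p pics; cat > h.py <<'E'
import numpy as np, cv2
from plant import bot, viewer
def ray(p,c):
    f=210/np.tan(np.radians(p['fov_y']/2)); d=np.array([(c[0]-p['cx'])/f,(c[1]-p['cy'])/f,1.])
    T=np.array(p['T']); return T[:3,3],T[:3,:3]@d
def at_z(p,c,z):
    o,d=ray(p,c); return o+d*(z-o[2])/d[2]
def proj(p,X):
    f=210/np.tan(np.radians(p['fov_y']/2)); T=np.array(p['T']); q=T[:3,:3].T@(np.array(X)-T[:3,3])
    return q[:2]/q[2]*f+[p['cx'],p['cy']]
def tri(rays):
    A=0;b=0
    for o,d in rays:
        d=d/np.linalg.norm(d);M=np.eye(3)-np.outer(d,d);A=A+M;b=b+M@o
    return np.linalg.solve(A,b)
def save(p,n): cv2.imwrite('pics/'+n+'.png',p['frame'][:,:,::-1])
E
cat > a.py <<'E'
from h import *
np.set_printoptions(precision=1,suppress=True)
ims=[]
for n in ['scene','top']:
    p=viewer.capture(n);ims.append(p['frame'])
    print(n,p['fov_y'],np.array(p['T'])[:3,3])
    for t,z in [('parts_box',40),('lid_edge',80),('lever_pad',68),('cam_axis',93),('cam_tip',93),('post_a',20),('mallet',10),('anvil',15),('jar',30),('cup',25),('cover',4)]:
        r=viewer.recognise(t,p)
        print(t,[(np.array(x['centre']),round(x['score'],2),at_z(p,x['centre'],z)[:2]) for x in r[:2]])
    save(p,n+'0')
o=bot.get_obs();print(o)
E
python3 a.py
```

```text
scene 43.362377850221634 [1170.8  784.7  823.5]
parts_box [(array([301.6, 262.4]), 0.63, array([588.8,  78.5])), (array([286. , 211.8]), 0.46, array([ 495.3, -101.5]))]
lid_edge [(array([292.4, 247.4]), 0.81, array([602.6,  62.1])), (array([317.7, 226.8]), 0.34, array([508.3,  38.1]))]
lever_pad [(array([341.1, 231.1]), 0.78, array([464.9,  72.9]))]
cam_axis [(array([302.1, 266.8]), 0.93, array([636.2, 137.9]))]
cam_tip [(array([327.2, 262.8]), 0.69, array([586.3, 160.4]))]
post_a [(array([318.3, 227. ]), 0.56, array([454.1, -20.6])), (array([363.6, 266.3]), 0.47, array([469.7, 158.7]))]
mallet [(array([351., 345.]), 0.97, array([645.8, 304.7]))]
anvil [(array([244.1, 231.2]), 0.66, array([ 609.4, -127.1]))]
jar [(array([289.5, 211.6]), 0.86, array([ 478.9, -108. ])), (array([325.5, 263. ]), 0.23, array([539.4, 104.7]))]
cup [(array([268.8, 145.3]), 0.58, array([ 300.5, -446.2]))]
cover [(array([388.4, 286.1]), 0.59, array([459.2, 228.8]))]
top 49.183200540955426 [ 391.1  -47.8 1413. ]
parts_box [(array([237.5, 188.4]), 0.87, array([596.6,  85.5])), (array([208.3, 189.8]), 0.61, arra
[... 552 characters left out ...]
3.6])), (array([299.1, 183. ]), 0.31, array([ 616.7, -102. ]))]
anvil [(array([297.4, 183.7]), 0.82, array([613.7, -96.6]))]
jar [(array([302.1, 223.5]), 0.45, array([ 489.6, -108.9]))]
cup [(array([410.7, 286.8]), 0.82, array([ 298.1, -431.5])), (array([300.9, 185.3]), 0.26, array([ 607.1, -106.9]))]
cover []
{'time': 1.2, 'joint_positions': array([ 1.1,  0.3,  1.5, -0. ,  1.3, -0.1]), 'dq': array([ 0.,  0., -0.,  0.,  0., -0.]), 'tau': array([  0. , -43.1, -24.4,   0.1,   0. ,   0. ]), 'tool_pos': array([178. , 493.9, 226.7]), 'tcp_rot': array([3.1, 0. , 2.8]), 'contact_force': array([ 1. ,  0.1, -0.8]), 'moment': array([ 0., -0., -0.]), 'finger_force': 0.0, 'grip_width': 91.8992165755623}
```

```bash
python3 -c "
import cv2
a=cv2.imread('pics/top0.png')[130:270,140:330];cv2.imwrite('pics/topc.png',cv2.resize(a,None,fx=4,fy=4,interpolation=cv2.INTER_CUBIC))
a=cv2.imread('pics/scene0.png')[190:320,220:420];cv2.imwrite('pics/scenec.png',cv2.resize(a,None,fx=4,fy=4,interpolation=cv2.INTER_CUBIC))"
```

```text
(no output)
```

View pics/topc.png

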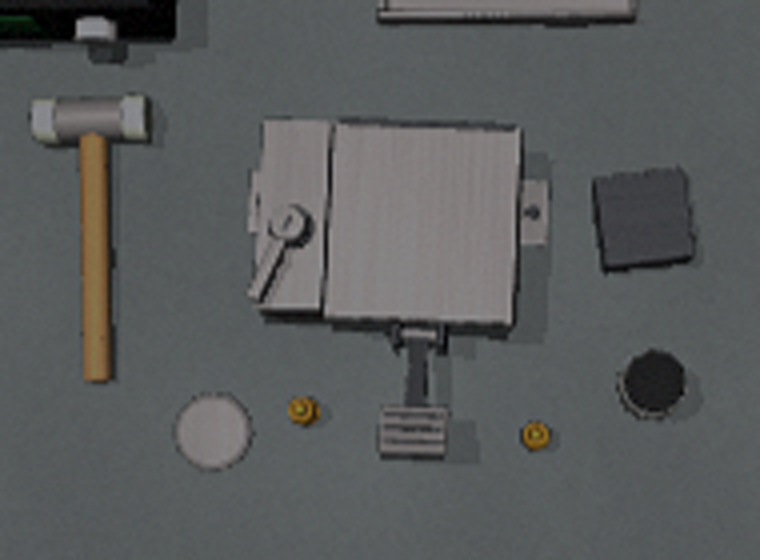

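View pics/scenec.png

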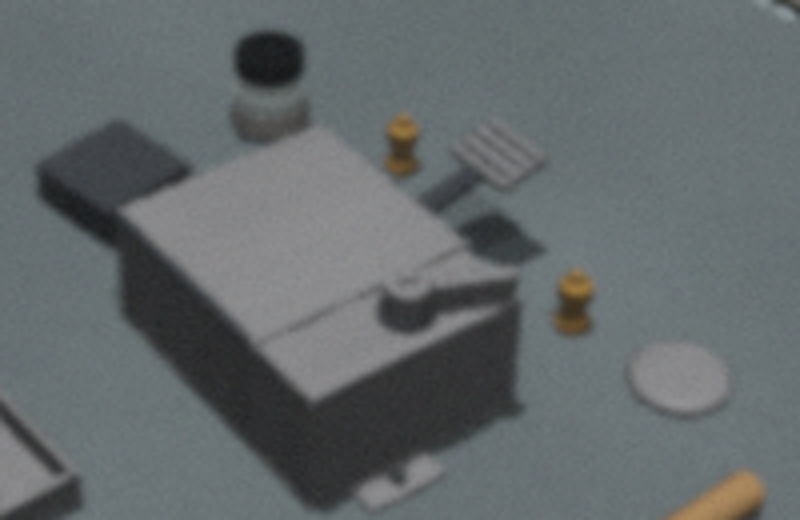

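The top view shows the box nearly square to the world, with lid corners in the crop at about (521,127), (513,325), (324,317) and (334,122). The pad is at (413,431), the cam barrel at (291,222), and the cam tip points front-left at (257,296). The posts stand either side of the pad. In the scene view the lid is shut.

```bash
cat > b.py <<'E'
from h import *
np.set_printoptions(precision=2,suppress=True)
p=viewer.capture('top');s=viewer.capture('scene')
for n,c,z in [('lidBR',(521,127),80),('lidFR',(513,325),80),('lidFL',(324,317),80),('lidBL',(334,122),80),('deckBL',(264,120),80),('deckFL',(262,310),80),('pad',(413,431),68),('padBL',(380,405),72),('padFR',(445,457),64),('barrel',(289,221),102),('tip',(257,296),100),('postA',(303,409),40),('postB',(536,434),40)]:
    print(n,at_z(p,np.array(c)/4+[140,130],z)[:2])
for n,c,z in [('lidBR',(122,208),80),('lidFR',(318,128),80),('deckBL',(313,402),80),('deckFL',(518,300),80),('pad',(500,154),68),('barrel',(410,287),102),('tip',(516,275),100)]:
    print('s',n,at_z(s,np.array(c)/4+[220,190],z)[:2])
R=cv2.Rodrigues
from scipy.spatial.transform import Rotation as Ro
o=bot.get_obs();print(o['tcp_rot'],o['tool_pos'],o['time']);print(Ro.from_euler('xyz',o['tcp_rot']).as_matrix())
E
python3 b.py
```

```text
lidBR [669.47 -14.82]
lidFR [522.62  -8.35]
lidFL [529.47 129.54]
lidBL [674.16 123.21]
deckBL [676.01 174.88]
deckFL [534.93 174.82]
pad [446.41  65.45]
padBL [465.39  89.25]
padFR [427.38  42.31]
barrel [597.03 152.37]
tip [542.93 175.18]
postA [464.59 150.05]
postB [444.65 -24.03]
s lidBR [665.62 -11.27]
s lidFR [530.12  -3.06]
s deckBL [678.35 178.02]
s deckFL [542.94 183.96]
s pad [450.69  70.97]
s barrel [599.03 159.59]
s tip [546.89 184.76]
[3.14 0.   2.8 ] [177.93 493.93 226.72] 1.3
[[-0.94  0.34  0.  ]
 [ 0.34  0.94  0.  ]
 [-0.    0.   -1.  ]]
```

```bash
python3 -m handwheel '-0.81 -0.63 0 0 0 -0.096 -1;-0.81 -0.63 0 0 0 -0.096 -1;-0.81 -0.63 0 0 0 -0.096 -1;-0.81 -0.63 0 0 0 -0.096 -1'; python3 -c "
from h import *
np.set_printoptions(precision=4,suppress=True)
from scipy.spatial.transform import Rotation as Ro
o=bot.get_obs();R=Ro.from_euler('xyz',o['tcp_rot']).as_matrix();print(R,R.T@(np.array([448,67,120])-o['tool_pos']))"
```

```text
time: 1.63
tool_pos: [234.5, 404.0, 226.8]
tcp_rot: [-3.14, 0.001, 3.099]
contact_force: [0.8, 0.2, 0.7]
grip_width: 69.9
finger_force: 0.0
[[-0.9991  0.043   0.0007]
 [ 0.043   0.9991 -0.0016]
 [-0.0008 -0.0016 -1.    ]] [-227.7075 -327.3828  107.5236]
```

```bash
python3 -m handwheel '-0.6 -0.9 0.1 0 0 0 -1;-0.6 -0.9 0.1 0 0 0 -1;-0.6 -0.9 0.1 0 0 0 -1'>/dev/null;python3 -m handwheel '-0.6 -0.9 0.2 0 0 0 -1;-0.6 -0.9 0.2 0 0 0 -1;-0.6 -0.9 0.2 0 0 0 -1'>/dev/null; python3 -m handwheel '-0.6 -0.9 0.2 0 0 0 -1;-0.6 -0.9 0.2 0 0 0 -1;-0.6 -0.9 0.2 0 0 0 -1'; cat > c.py <<'E'
import sys
from h import *
np.set_printoptions(precision=2,suppress=True)
from scipy.spatial.transform import Rotation as Ro
o=bot.get_obs();R=Ro.from_euler('xyz',o['tcp_rot']).as_matrix()
print(R.T@(np.array(eval(sys.argv[1]))-o['tool_pos'])/100)
E
python3 c.py '[448,67,100]'
```

```text
time: 2.38
tool_pos: [402.2, 127.2, 176.4]
tcp_rot: [-3.141, 0.001, 3.096]
contact_force: [0.3, 0.4, 0.5]
grip_width: 9.8
finger_force: 0.0
[-0.48 -0.58  0.76]
```

```bash
python3 -m handwheel '-0.48 -0.58 0.5 0 0 0 -1;-0.48 -0.58 0.6 0 0 0 -1;-0.48 -0.58 0.65 0 0 0 -1;-0.48 -0.58 0.65 0 0 0 -1;-0.48 -0.58 0.65 0 0 0 -1'; python3 - <<'E'
from h import *
a=viewer.capture('top');b=viewer.capture('scene');w=viewer.capture('wrist')
c=lambda f,x,y:cv2.resize(f[y:y+110,x:x+130],(390,330),interpolation=cv2.INTER_CUBIC)
m=np.hstack([c(a['frame'],180,150),c(b['frame'],270,170)])
cv2.imwrite('pics/c1.png',m[:,:,::-1]);save(w,'w1')
E
```

```text
time: 2.8
tool_pos: [445.8, 69.6, 111.4]
tcp_rot: [3.141, -0.002, 3.096]
contact_force: [0.1, 0.3, 0.7]
grip_width: 0.5
finger_force: 0.0
```

View pics/c1.png

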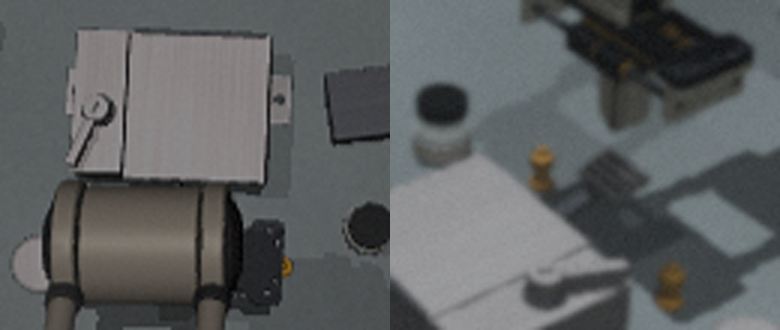

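View pics/w1.png

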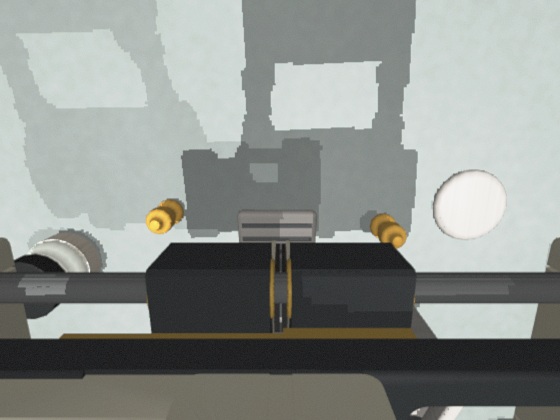

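The fingers hang above the pad, centred across it (pad columns 239-316, finger seam at 281). I'll check the x position with the wrist calibration.

```bash
python3 - <<'E'
from h import *
np.set_printoptions(precision=1,suppress=True)
w=viewer.capture('wrist')
print('front edge L,R',at_z(w,(316,211),64),at_z(w,(239,211),64),'row238',at_z(w,(278,211),64))
print('tcp proj',proj(w,bot.get_obs()['tool_pos']))
E
python3 c.py '[448,67,80]'
```

```text
front edge L,R [434.1  95.   64. ] [431.9  45.6  64. ] row238 [433.   70.6  64. ]
tcp proj [278.4 261. ]
[-0.02 -0.03  0.33]
```

```bash
python3 -m handwheel '-0.04 0 0.1 0 0 0 -1;-0.04 0 0.2 0 0 0 -1;-0.04 0 0.3 0 0 0 -1;-0.04 0 0.36 0 0 0 -1;-0.04 0 0.38 0 0 0 -1;-0.04 0 0.4 0 0 0 -1;-0.04 0 0.42 0 0 0 -1;-0.04 0 0.44 0 0 0 -1'; python3 -m handwheel '0 0 0.02 0 0 0 -1;0 0 0.04 0 0 0 -1;0 0 0.06 0 0 0 -1;0 0 0.08 0 0 0 -1;0 0 0.10 0 0 0 -1;0 0 0.12 0 0 0 -1;0 0 0.14 0 0 0 -1;0 0 0.16 0 0 0 -1';python3 -m handwheel '0 0 0.02 0 0 0 -1;0 0 0.04 0 0 0 -1;0 0 0.06 0 0 0 -1;0 0 0.08 0 0 0 -1;0 0 0.08 0 0 0 -1'
```

```text
time: 3.67
tool_pos: [449.8, 69.5, 68.3]
tcp_rot: [3.141, -0.0, 3.098]
contact_force: [-4.8, 1.7, 10.1]
grip_width: 0.3
finger_force: 4.1
time: 4.33
tool_pos: [448.8, 69.5, 52.2]
tcp_rot: [3.142, -0.002, 3.098]
contact_force: [-6.4, 1.0, 8.8]
grip_width: 0.6
finger_force: 4.0
time: 4.75
tool_pos: [448.9, 69.5, 43.9]
tcp_rot: [3.142, -0.002, 3.098]
contact_force: [-5.5, -0.3, 6.2]
grip_width: 0.4
finger_force: 3.5
```

```bash
python3 -m handwheel '0 0 0.02 0 0 0 -1;0 0 0.04 0 0 0 -1;0 0 0.06 0 0 0 -1;0 0 0.07 0 0 0 -1;0 0 0.07 0 0 0 -1'; python3 -m handwheel '0 0 0.01 0 0 0 -1;0 0 0.02 0 0 0 -1;0 0 0.02 0 0 0 -1'; python3 - <<'E'
from h import *
b=viewer.capture('scene')
cv2.imwrite('pics/c2.png',cv2.resize(b['frame'][130:330,180:420],(720,600),interpolation=cv2.INTER_CUBIC)[:,:,::-1])
E
```

```text
time: 5.17
tool_pos: [449.4, 69.4, 36.9]
tcp_rot: [3.142, -0.001, 3.098]
contact_force: [-3.7, -0.1, 4.6]
grip_width: 0.3
finger_force: 2.6
time: 5.42
tool_pos: [449.8, 69.4, 34.7]
tcp_rot: [3.141, -0.0, 3.097]
contact_force: [-4.1, 1.3, 3.8]
grip_width: 0.1
finger_force: 2.2
```

View pics/c2.png

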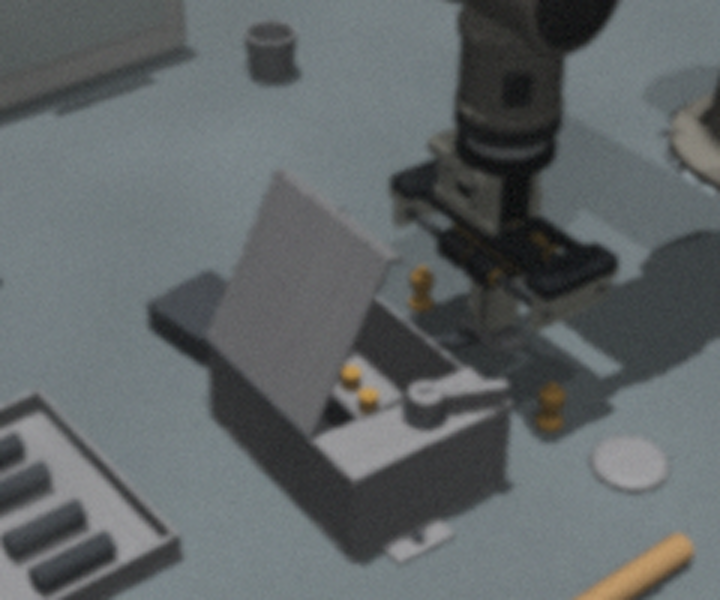

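The lid is up, and its front edge runs from (278,172) to (392,260). I'll press on until the force shows the stop.

```bash
python3 -m handwheel '0 0 0.005 0 0 0 -1;0 0 0.01 0 0 0 -1;0 0 0.01 0 0 0 -1'; python3 -m handwheel '0 0 0.005 0 0 0 -1;0 0 0.01 0 0 0 -1;0 0 0.01 0 0 0 -1';python3 -m handwheel '0 0 0.005 0 0 0 -1;0 0 0.01 0 0 0 -1;0 0 0.01 0 0 0 -1'; cat > ang.py <<'E'
from h import *
b=viewer.capture('scene')
cv2.imwrite('pics/lid.png',b['frame'][:,:,::-1])
r=viewer.cut_out('lid',b) or viewer.cut_out('lid_edge',b)
m=r[0]['pixels'];ax=np.array([.999,-.045,0]);ay=np.array([.045,.999,0]);c=np.array([602,85,0])
best=[]
for a in np.arange(0,1.3,.02):
    q=[]
    for x,y in [(0,-95),(-144,-95),(-144,43),(0,43)]:
        q.append(proj(b,c+72*ax+y*ay+[0,0,80]+(-ax*np.cos(a)+np.array([0,0,np.sin(a)]))*(-x)))
    k=np.zeros((420,560),np.uint8);cv2.fillPoly(k,[np.array(q).round().astype(np.int32)],1);k=k>0
    best.append(((k&m).sum()/(k|m).sum(),a))
print(r[0]['score'],m.sum(),sorted(best)[-3:],'t',bot.get_obs()['time'])
E
python3 ang.py
```

```text
time: 5.72
tool_pos: [449.8, 69.4, 33.9]
tcp_rot: [3.141, -0.0, 3.097]
contact_force: [-4.6, 0.8, 9.3]
grip_width: 0.4
finger_force: 4.7
time: 5.97
tool_pos: [450.0, 69.4, 33.6]
tcp_rot: [3.141, 0.0, 3.098]
contact_force: [-8.2, 2.0, 16.9]
grip_width: -0.2
finger_force: 8.9
time: 6.22
tool_pos: [450.0, 69.4, 33.3]
tcp_rot: [3.141, 0.001, 3.098]
contact_force: [-11.2, -0.2, 25.2]
grip_width: 0.4
finger_force: 13.6
0.92 3193 [(np.float64(0.9239130434782609), np.float64(1.12)), (np.float64(0.9264389042782395), np.float64(1.08)), (np.float64(0.9332505433095312), np.float64(1.1))] t 6.3167
```

```bash
H='echo'; for i in 1 2 3; do python3 -m handwheel '0 0 0 0 0 0 -1;0 0 0 0 0 0 -1;0 0 0 0 0 0 -1;0 0 0 0 0 0 -1;0 0 0 0 0 0 -1;0 0 0 0 0 0 -1;0 0 0 0 0 0 -1;0 0 0 0 0 0 -1'|head -1; done; for i in 1 2 3 4; do python3 -m handwheel '0 0 -0.01 0 0 0 -1;0 0 -0.02 0 0 0 -1;0 0 -0.03 0 0 0 -1;0 0 -0.04 0 0 0 -1;0 0 -0.05 0 0 0 -1;0 0 -0.06 0 0 0 -1;0 0 -0.07 0 0 0 -1;0 0 -0.08 0 0 0 -1'|egrep 'time|pos|contact'; done
```

```text
time: 6.98
time: 7.65
time: 8.32
time: 8.98
tool_pos: [449.9, 69.3, 39.7]
contact_force: [-4.2, 0.3, 4.6]
time: 9.65
tool_pos: [450.0, 69.3, 48.0]
contact_force: [-5.7, 0.5, 6.3]
time: 10.32
tool_pos: [450.8, 69.3, 56.2]
contact_force: [-3.4, -0.5, 6.6]
time: 10.98
tool_pos: [452.5, 69.2, 64.8]
contact_force: [0.1, -0.3, 6.5]
```

```bash
for i in 1 2; do python3 -m handwheel '0 0 -0.01 0 0 0 -1;0 0 -0.02 0 0 0 -1;0 0 -0.03 0 0 0 -1;0 0 -0.04 0 0 0 -1;0 0 -0.05 0 0 0 -1;0 0 -0.06 0 0 0 -1;0 0 -0.07 0 0 0 -1;0 0 -0.08 0 0 0 -1'|egrep 'time|pos|contact'; done; python3 ang.py
```

```text
time: 11.65
tool_pos: [450.1, 69.2, 71.6]
contact_force: [-0.6, 0.2, -0.9]
time: 12.32
tool_pos: [450.0, 69.3, 79.8]
contact_force: [1.0, 0.2, 0.1]
0.93 2647 [(np.float64(0.900965319985699), np.float64(0.04)), (np.float64(0.9219263042685152), np.float64(0.02)), (np.float64(0.9367135455218357), np.float64(0.0))] t 12.4167
```

```bash
python3 -m handwheel '0 0 -0.3 0 0 0 -1;0 0 -0.6 0 0 0 -1;0 0.4 -0.7 0 0 0 -1;0 0.8 -0.7 0 0 0 -1;-0.3 1 -0.7 0 0 0 -1;-0.6 1 -0.7 0 0 0 -1;-0.6 1 -0.7 0 0 0 -1'|egrep 'pos|tact'; python3 c.py '[567,204,140]'
```

```text
tool_pos: [518.8, 167.6, 149.9]
contact_force: [-1.5, -0.3, -1.0]
[-0.47  0.38  0.1 ]
```

```bash
python3 -m handwheel '0 0.38 0 0 0 0 -1;-0.25 0.38 0 0 0 0 -1;-0.47 0.38 0 0 0 0 -1;-0.47 0.38 0.2 0 0 0 -1;-0.47 0.38 0.2 0 0 0 -1;-0.47 0.38 0.2 0 0 0 -1'|egrep 'pos|tact'; python3 c.py '[567,204,92]'; python3 - <<'E'
from h import *
np.set_printoptions(precision=1,suppress=True)
a=viewer.capture('scene');w=viewer.capture('wrist')
for n,p in (('s',a),('w',w)):
  for t,z in (('cam_axis',93),('cam_tip',93)):
    r=viewer.recognise(t,p); print(n,t,[(np.array(x['centre']),round(x['score'],2),at_z(p,x['centre'],z)[:2]) for x in r[:1]])
m=np.hstack([cv2.resize(a['frame'][170:310,230:370],(400,400),interpolation=cv2.INTER_CUBIC),cv2.resize(w['frame'],(400,400))])
cv2.imwrite('pics/c3.png',m[:,:,::-1])
E
```

```text
tool_pos: [561.6, 201.9, 128.5]
contact_force: [-0.3, 0.2, -0.6]
[-0.05  0.02  0.36]
s cam_axis [(array([301.9, 270.7]), 0.63, array([644.2, 147.2]))]
s cam_tip [(array([327.5, 264.2]), 0.86, array([588.7, 164.2]))]
w cam_axis [(array([ 86.5, 208.6]), 0.63, array([538.7,  87. ]))]
w cam_tip [(array([236.3, 226.6]), 0.81, array([554.1, 176.5]))]
```

View pics/c3.png

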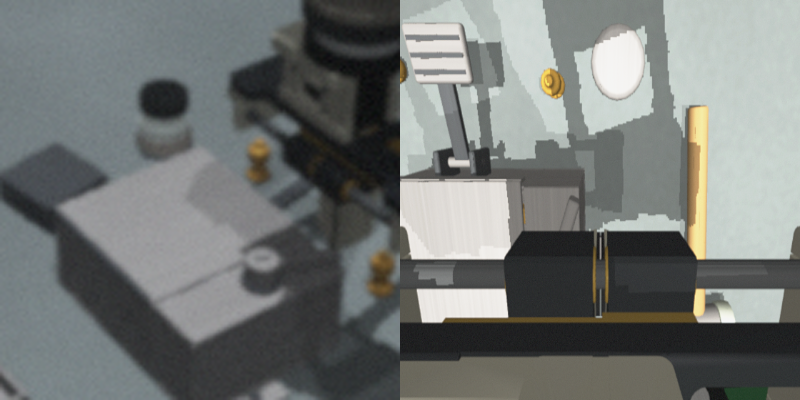

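The fingers are left of the deck, behind the cam arm. The arm's tip shows in the wrist picture at about (577,198), which agrees with the earlier fix. I'll lower and push round.

```bash
python3 -m handwheel '-0.05 0.03 0.1 0 0 0 -1;-0.05 0.03 0.25 0 0 0 -1;-0.05 0.03 0.36 0 0 0 -1;-0.05 0.03 0.36 0 0 0 -1'|egrep 'pos|tact'; for w in '[556,180,92]' '[548,160,92]' '[550,142,92]' '[560,130,92]' '[572,122,92]' '[582,118,92]'; do python3 c.py $w; done
```

```text
tool_pos: [566.6, 204.9, 90.7]
contact_force: [-1.0, -0.9, 0.4]
[ 0.1  -0.25 -0.01]
[ 0.17 -0.46 -0.01]
[ 0.14 -0.64 -0.01]
[ 0.03 -0.75 -0.01]
[-0.09 -0.83 -0.01]
[-0.19 -0.86 -0.01]
```

```bash
python3 -m handwheel '0.05 -0.12 -0.01 0 0 0 -1;0.1 -0.25 -0.01 0 0 0 -1;0.14 -0.35 -0.01 0 0 0 -1;0.17 -0.46 -0.01 0 0 0 -1;0.17 -0.46 -0.01 0 0 0 -1'|egrep 'pos|tact';  python3 -m handwheel '-0.02 -0.09 0 0 0 0 -1;-0.03 -0.18 0 0 0 0 -1;-0.08 -0.24 0 0 0 0 -1;-0.14 -0.29 0 0 0 0 -1;-0.14 -0.29 0 0 0 0 -1'|egrep 'pos|tact'; for w in '[572,122,92]' '[582,118,92]'; do python3 c.py $w; done
python3 - <<'E'
from h import *
a=viewer.capture('scene');w=viewer.capture('wrist')
m=np.hstack([cv2.resize(a['frame'][170:310,230:370],(400,400),interpolation=cv2.INTER_CUBIC),cv2.resize(w['frame'],(400,400))])
cv2.imwrite('pics/c4.png',m[:,:,::-1])
E
```

```text
tool_pos: [548.9, 158.4, 95.2]
contact_force: [0.9, -0.1, 0.8]
tool_pos: [563.2, 129.1, 94.7]
contact_force: [-0.4, -0.1, -0.0]
[-0.09 -0.07  0.03]
[-0.19 -0.1   0.03]
```

View pics/c4.png

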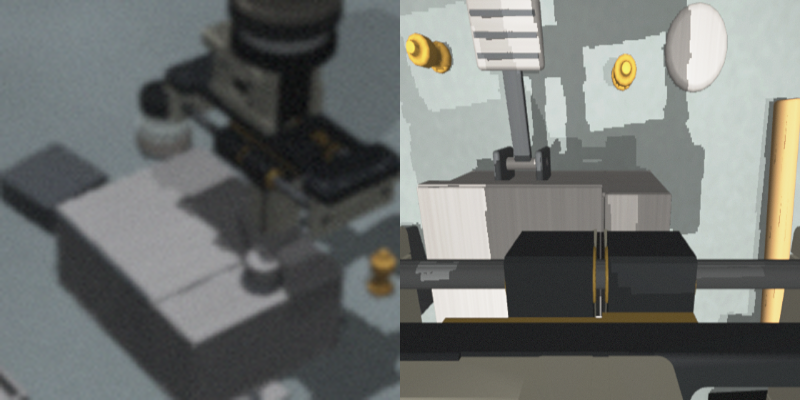

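The arm no longer shows at the front-left, so it has turned and is now hidden by the fingers. I'll go on to the stop.

```bash
python3 -m handwheel '-0.04 -0.04 0.03 0 0 0 -1;-0.09 -0.08 0.03 0 0 0 -1;-0.14 -0.1 0.03 0 0 0 -1;-0.18 -0.11 0.03 0 0 0 -1;-0.18 -0.11 0.03 0 0 0 -1'|egrep 'pos|tact';python3 -m handwheel '-0.01 0 0 0 0 0 -1;-0.02 0 0 0 0 0 -1;-0.03 0 0 0 0 0 -1;-0.03 0 0 0 0 0 -1'|egrep 'pos|tact';python3 -m handwheel '-0.01 0 0 0 0 0 -1;-0.02 0 0 0 0 0 -1;-0.03 0 0 0 0 0 -1;-0.03 0 0 0 0 0 -1'|egrep 'pos|tact'
```

```text
tool_pos: [579.7, 118.3, 91.4]
contact_force: [-0.2, 0.3, 0.4]
tool_pos: [580.1, 118.3, 91.4]
contact_force: [-8.8, -1.3, 3.1]
tool_pos: [580.4, 118.2, 91.2]
contact_force: [-17.7, -1.6, 9.9]
```

The resistance is firm where the stop should be. I'll back off, lift clear and look.

```bash
python3 -m handwheel '0.1 0 0 0 0 0 -1;0.25 0 0 0 0 0 -1;0.3 0 -0.3 0 0 0 -1;0.4 0 -0.7 0 0 0 -1;0.9 0 -1 0 0 0 -1;1 0 -1 0 0 0 -1;1 0 -1 0 0 0 -1;1 0 -1 0 0 0 -1'|egrep 'time|pos|tact'; python3 -m handwheel '0.4 0 0 0 0 0 -1;0.9 0 0 0 0 0 -1;0.9 0 0 0 0 0 -1;0.9 0 0 0 0 0 -1'|egrep 'pos|tact'; python3 ang.py; python3 - <<'E'
from h import *
b=viewer.capture('top');a=viewer.capture('scene')
c=lambda f,x,y:cv2.resize(f[y:y+130,x:x+130],(400,400),interpolation=cv2.INTER_CUBIC)
m=np.hstack([c(a['frame'],250,180),c(b['frame'],160,140)])
cv2.imwrite('pics/c5.png',m[:,:,::-1])
E
```

```text
time: 16.82
tool_pos: [485.7, 123.0, 193.0]
contact_force: [1.5, 0.4, 0.4]
tool_pos: [394.2, 126.9, 191.3]
contact_force: [0.6, 1.0, 0.9]
0.9 2495 [(np.float64(0.8626036783267219), np.float64(0.04)), (np.float64(0.8822663723325975), np.float64(0.02)), (np.float64(0.8958955223880597), np.float64(0.0))] t 17.25
```

View pics/c5.png

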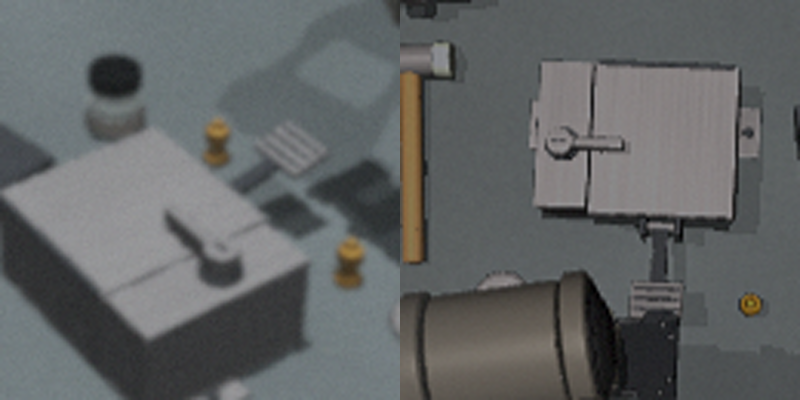

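The lid is shut and the arm lies over it, from the barrel at (562,143) to the tip at (622,144), parallel to the box's front. The robot is clear of everything.

```bash
python3 -c "
from plant import bot
print(bot.close_job())"
```

```text
the job is handed in; nothing more can be done
None
```

I opened the lid fully with its lever, held it open for over two seconds and eased it shut, then turned the cam lock over it to its stop and handed the job in; the interface gave no verdict.

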